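# Set the length stop of a crosscut sled

### The arm

A 7-joint arm with a two-finger parallel gripper is mounted at the origin on the work surface. World frame = base frame: x ahead of the robot, y to its left, z up, the work surface at z = 0. Lengths are in m, angles in degrees, forces in N, time in s.
With the tool pointing down it reaches from about 0.35 to 0.9 m from the base axis. Payload 7.2 kg.
Tool frame: the origin (TCP) lies midway between the tips of the shut fingers; the grasp point (between the pads) lies r.grasp_offset behind it (r.grasp_offset is the distance from the TCP to the grasp point, in m); z points along the fingers, y is the line along which they close (so a half turn about z gives the same grasp; the last joint's range is limited). The gripper opens to 85 mm and grips with 20 to 120 N. Pads are 22 mm wide; open, the fingers measure 114 mm over their backs; the gripper's body (76 mm by 85 mm) begins 54 mm behind the grasp point. The pads swing forward as they close: fully open they stand 13 mm farther back than shut.
Start: joints at [59.633, 23.554, -0.728, 91.456, 0.321, 64.991, -4.71], TCP at [0.278, -0.56, 0.231] pointing down, gripper open.
Joint ranges: [-169.25, 169.25], [-16.82, 113.86], [-84.01, 82.57], [7.8, 145.47], [-59.2, 239.2], [7.22, 106.19], [-163.78, 163.78]. Speed limits (degrees/s): [136.94, 136.94, 172.46, 172.46, 180, 180, 180].

### API

Orientations are given as a 3x3 rotation matrix whose columns are the frame's x, y, z axes.
In Python, from cell import r gives the robot as it stands.
- The arm moves only by the tool play_rows, never from a script. Its argument "increments" is a list of rows, each a list of 4 numbers: the shift along the world's x, y, z as a fraction of full scale, then the turn about the world's z as a fraction of full scale. A call has 1 to 8 rows; each row shifts and turns the commanded pose from where the row before left it; what a row does not reach is not made up. Full scale, the value 1, is 500 mm for a shift and 1.5 rad for a turn. A row lasts 1/10 s, in which the tool goes at most 50 mm and 8.59 degrees, less where a joint would pass 70% of its speed; a pose out of reach is approached as far as the arm can. A call with a number of a shift or a turn outside -1 to 1 is refused whole. A call with a gripper value outside its range is refused whole. "hand" is the opening, from 0 (shut) to 1 (fully open), set as the call begins (left out, the last holds). The fingers move at their own pace and stop on an object; "grip_force" is the grip in N (left out, the last holds). Time passes only in rows, so rows that do not move let the fingers close. It gives the time, the measured TCP pose, the force, the opening and the grip force at its end, in the units of the state.
- r.observe(): the state, without advancing time (a new reading comes with each control period).
- r.grab_frame(name): name is "side" or "top"; returns the picture (384x512x3 uint8, red, green, blue); there is no depth.
- r.camera_model(name): a dict with "K" (3x3 intrinsics, pixels), "k1" (the pictures are not rectified: a ray, as slopes to the right and down, at radius r is drawn at 1 + k1 r^2 times it, then the intrinsics apply), "R" (3x3) and "t" (3): a world point X has camera coordinates R X + t. Camera axes: x right, y down, z forward; pixel columns grow to the right and rows downward; lengths in m; the calibration is good to about 2 mm. A picture is of the moment at which its call begins. camera_model takes no time and is no camera call.
- r.job_done(): hands the job in; it is judged then, once.
Trained networks look in the newest picture that a camera, given by its name, has taken for a name from the list of things; names that differ only in an ending like _2 or _b are one class to them, and where a whole thing is asked for, a point or a joint stands for the part that bears it (a point fixed in the world has none). Each returns a list of dicts, best first, with "conf" (0 to 1); they miss things now and then, are a little off and sometimes report something else, mostly with a low value. They report only what shows in the picture. A call takes as long as a camera call. They do not tell look-alikes from the thing itself.
- r.recognise(label, camera): "point" ([column, row] in pixels, amid what is visible of it).
- r.spot_point(label, camera): "point" ([column, row] in pixels: a listed point, or the origin of a listed thing).
The state is a dict: "time_s": time; "qpos": joint angles; "dq": joint speeds; "joint_efforts": joint torques, N m; "ee_pos": TCP position; "orientation": TCP orientation; "ft_force": force on the tool from outside, world axes, zero at the start; "ft_torque": the same for the moment, N m; "gripper_width": finger opening in m; "finger_force": force on a finger pad.
Only numpy, scipy, OpenCV 4.12 (cv2) and the standard library are available. Lean on these libraries where they do the work, as an engineer would, in place of code of your own. Each camera call takes 0.05 s, during which the arm holds its last target. There are 200 camera calls.

### The job

The first turning blank lies against the sled's fence just as it is to be sawn: set the length stop to it so that the rest can be cut alike. Reach into the trough of the fence and loosen the orange lock knob until the stop slides freely, slide the stop along until it just touches the end of the blank without pushing the blank out of its place, then lock the knob firmly again and let go. Leave the try square, the glue and the other blanks alone.

Things in the scene. Friction and masses are not known exactly. Their poses are not given: they have to be found in the camera images.
- sled: Plywood crosscut sled fixed on the bench, base 300 x 600 x 18 mm; origin under its centre, z up, y along the fence, x from fence to work side. The fence is a trough along y: front board (18 mm thick, work face at x = -7 mm) and back board (18 mm, outer face at x = -123 mm), tops 90 mm above the bench. A dark line on the base at y = +130 mm is the saw kerf.
- trough (a point): Middle of the fence's trough, on top of the aluminium T-track, 30 mm above the bench (sled x = -65 mm, y = 0). The trough's inner walls stand 40 mm to either side of it (along x) and 60 mm above it. Axes as the sled's. A red guard block (70 mm along y, 93 mm above the bench) stands outside the back board at the kerf.
- stop (a joint): Travel of the length stop along the sled's +y, m, 0 to 0.27. Drag about 1.5 N when the knob is loose; locked it holds over 40 N. A blue carriage on the track (70 mm across, 115 mm along, top 44 mm above the bench) bears a 10 mm aluminium plate, 60 to 70 mm to +y of the knob's axis, that rises to 104 mm, bridges the front board and hangs down at the work side, 60 mm wide.
- stop_face (a point): The point on the +y face of the hanging plate that meets the middle of the blank's end: 70 mm along +y and 94 mm along +x (sled axes) from the knob's axis, 66 mm above the bench. Its axes are the sled's; it moves with the stop.
- lock_knob (a joint): Angle of the lock knob, rad, growing clockwise seen from above (clockwise tightens), -1.0 to 2.7 with solid ends. At 0 its clamp meets the track: below 0 the stop is free, above 0 it is clamped ever harder, firm from about 1.4. It starts locked, at 1.8 to 2.3. It stays where it is left; turning takes 0.10 N m loose, about 0.15 N m tight.
- knob_grip (a point): Centre of the orange bar of the lock knob, on its upright axis, 71 mm above the bench. The bar is 48 mm long, 16 mm thick, from 50 to 82 mm above the bench, on a hub 32 mm wide (46 to 52 mm), 40 mm from its axis to each trough wall and 60 mm to the plate at +y, so fingers must enter part closed. The point's x axis runs along the bar's length and turns with the knob.
- blank_center (a point): Centre of the first blank, a loose red-brown hardwood block 70 x 70 mm in section, rough sawn 165 to 180 mm long (feel for its end), 0.8 to 1.0 kg, lying along the sled's y on its base against the front board. Its axes are the sled's. Touch its -y end; the other end overhangs the kerf. A push of 4 to 7 N shifts it.
- try_square: Bystander: try square lying flat on the bench, dark wooden stock 110 x 22 x 16 mm, steel blade 150 mm; origin under the centre of the stock.
- glue: Bystander: white glue bottle, 68 mm wide, 170 mm tall; origin at the centre of its foot.
- next_a_center (a point): Bystander: pale blank 70 x 70 x 180 mm lying on the bench; its centre.
- next_b_center (a point): Bystander: dark purple-brown blank 70 x 70 x 165 mm lying on the bench; its centre.
Things that resemble listed ones, but are neither listed nor needed, are in the scene too. What is shaped like the part that bears blank_center but yellow is not meant.

How it is judged:
By the outcome, as a careful person would: the job done as asked, in the order asked, and still so for the second after the job is handed in, with the robot touching nothing.
It also fails if it takes over 54 s, if anything falls off the work surface, if the arm or the gripper's body presses on something with over 40 N, if the wrist force passes 120 N, or if a joint passes its speed limit or range.

## Working session

There is one attempt and no reset: what is moved stays moved. The work goes in short steps, Python scripts to look and compute and a tool call to move; the robot and the scene stay as the last step left them, time stands still between calls to the robot, and variables do not carry over. Pictures are saved under pics/ and viewed, at most 10 in all, crops included, and the job is handed in when it is done.

Besides the shell and the picture viewer there is one more tool, called as a command line: name --pt "numbers of a row" for each row, then --argument value for the rest. play_rows: Moves the arm, as the interface text tells. Its arguments: {"type":"object","properties":{"increments":{"type":"array","items":{"type":"array","items":{"type":"number","minimum":-1,"maximum":1}}},"hand":{"type":"number"},"grip_force":{"type":"number"}},"required":["increments"]}

```bash
mkdir -p pics; cat > h.py <<'E'
import numpy as np, cv2
from cell import r
def ray(cam,p):
    m=r.camera_model(cam);K=np.array(m["K"]);R=np.array(m["R"]);t=np.array(m["t"])
    d=np.linalg.solve(K,[p[0],p[1],1.]);x=d[:2].copy()
    for _ in range(30): x=d[:2]/(1+m["k1"]*(x@x))
    return -R.T@t, R.T@np.array([x[0],x[1],1.])
def atz(cam,p,z):
    c,d=ray(cam,p);return c+d*(z-c[2])/d[2]
def proj(cam,X):
    m=r.camera_model(cam);K=np.array(m["K"]);c=np.array(m["R"])@X+np.array(m["t"])
    x=c[:2]/c[2];x=x*(1+m["k1"]*(x@x));return (K@[x[0],x[1],1])[:2]
E
python3 - <<'E'
from h import *
for c in("top","side"):
    f=r.grab_frame(c);cv2.imwrite(f"pics/{c}0.png",cv2.resize(f[:,:,::-1],(800,600)))
    for l,z in(("knob_grip",.071),("stop_face",.066),("blank_center",.053),("trough",.03),("sled",0),("glue",0),("try_square",0),("next_a_center",.035)):
        for o in r.spot_point(l,c)[:3]: print(c,l,round(o["conf"],2),np.round(o["point"],1),np.round(atz(c,o["point"],z),4))
print(r.grasp_offset,r.observe())
E
```

```text
top knob_grip 0.5 [312.8 174. ] [ 0.5116 -0.1557  0.071 ]
top stop_face 0.83 [290.9 142.9] [ 0.6126 -0.0851  0.066 ]
top blank_center 0.97 [343.3 259.1] [ 0.2543 -0.2537  0.053 ]
top blank_center 0.92 [184.2 243.5] [0.2802 0.2323 0.053 ]
top blank_center 0.77 [220.8 134.8] [0.6351 0.1429 0.053 ]
top trough 0.15 [400.9 162.5] [ 0.5732 -0.4494  0.03  ]
top sled 0.63 [240.2 151.2] [0.5987 0.0801 0.    ]
top glue 0.88 [398.8 163.5] [ 0.5785 -0.454   0.    ]
top try_square 0.86 [408.6 205.4] [ 0.4372 -0.4806  0.    ]
top next_a_center 0.9 [106.3 186.7] [0.4504 0.5023 0.035 ]
side stop_face 0.93 [242.3 165.6] [ 0.6098 -0.0881  0.066 ]
side blank_center 0.93 [353.7 186.9] [ 0.2569 -0.2133  0.053 ]
side blank_center 0.69 [221.4 355.9] [0.2208 0.4671 0.053 ]
side blank_center 0.6 [264.3 279.3] [0.2691 0.2501 0.053 ]
side trough 0.87 [224.3 208.2] [0.5448 0.0842 0.03  ]
side sled 0.84 [212.3 205.7] [0.6095 0.0724 0.    ]
side glue 0.9 [303.1 137.7] [ 0.5948 -0.4566  0.    ]
side try_square 0.8 [339.3 147.3] [ 0.4408 -0.4756  0.    ]
side next_a_center 0.62 [134.5 315.6] [0.4604 0.5069 0.035 ]

[... 165 characters left out ...]
2,  1.24937824e-04,  1.67589907e-02, -5.01237247e-02,
        5.97612463e-03, -4.18206959e-02,  1.46154068e-01]), 'joint_efforts': array([-1.17349329e-03, -6.00415349e+01,  6.80575110e-01, -2.99747694e+01,
        1.39175932e-02,  1.84509765e-03, -2.39177911e-05]), 'ee_pos': array([ 0.27846516, -0.5595306 ,  0.23131025]), 'orientation': array([[ 8.95251296e-01,  4.45561573e-01,  2.40499711e-05],
       [ 4.45561574e-01, -8.95251296e-01, -2.93785324e-05],
       [ 8.44082267e-06,  3.70169122e-05, -9.99999999e-01]]), 'ft_force': array([-0.58102916,  0.64964677,  0.20269225]), 'ft_torque': array([-0.04450027,  0.04104076,  0.0322187 ]), 'finger_force': 0.0, 'gripper_width': 0.08523594712073818}
```

View pics/top0.png

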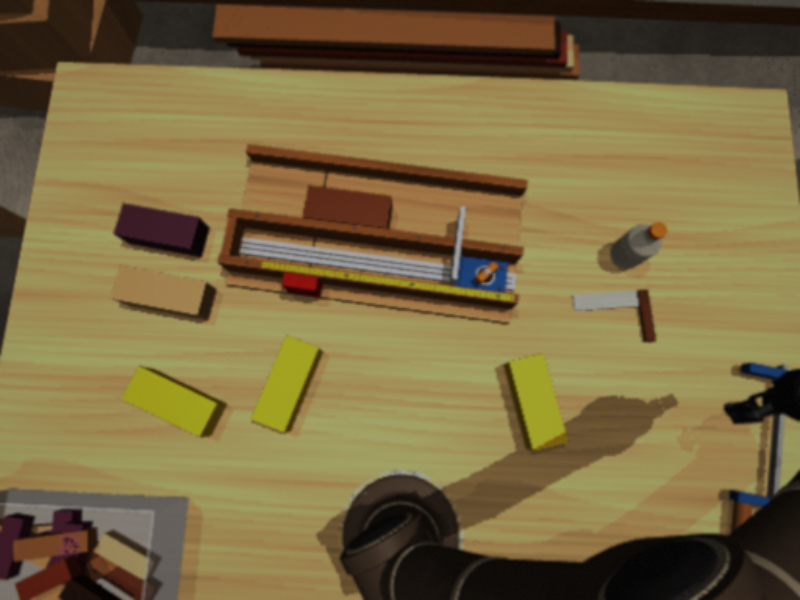

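View pics/side0.png

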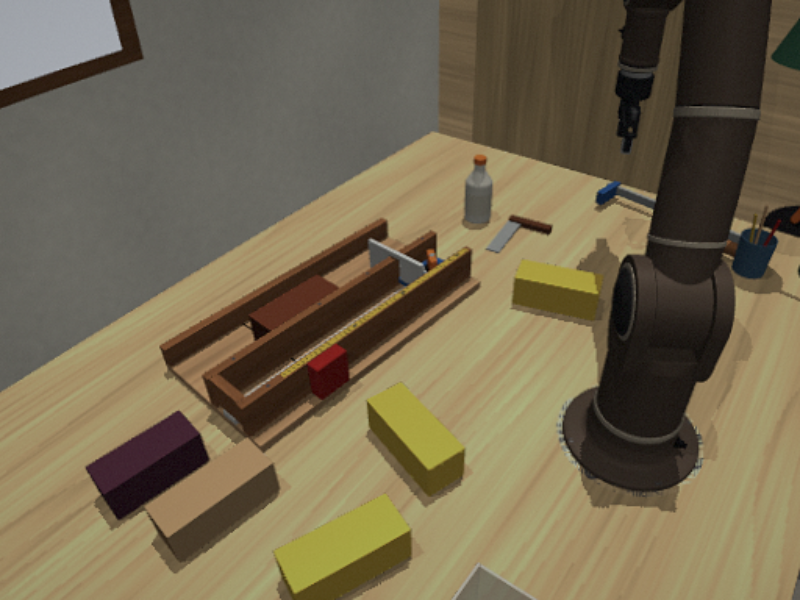

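The red-brown block at (348,207) in the 800-px top view is the first blank: it lies in the sled against the front board. The three yellow blocks at (172,400), (286,384) and (537,400) are look-alikes. Next I'll confirm this with an enlarged crop and read the knob angle.

```bash
python3 - <<'E'
from h import *
f=np.mean([r.grab_frame("top").astype(float) for _ in range(4)],0).astype(np.uint8)
cv2.imwrite("pics/crop_knob.png",cv2.resize(f[120:200,270:350,::-1],(600,600),interpolation=cv2.INTER_CUBIC))
cv2.imwrite("pics/crop_sled.png",cv2.resize(f[85:215,140:345,::-1],(800,507),interpolation=cv2.INTER_CUBIC))
E
```

```text
(no output)
```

View pics/crop_knob.png

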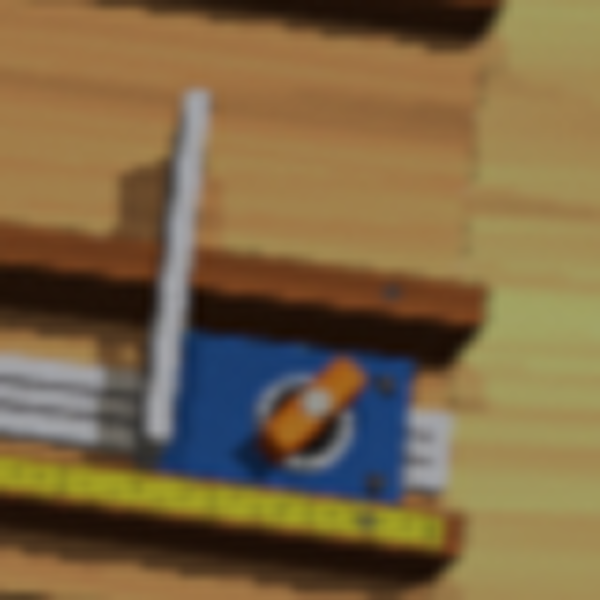

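View pics/crop_sled.png

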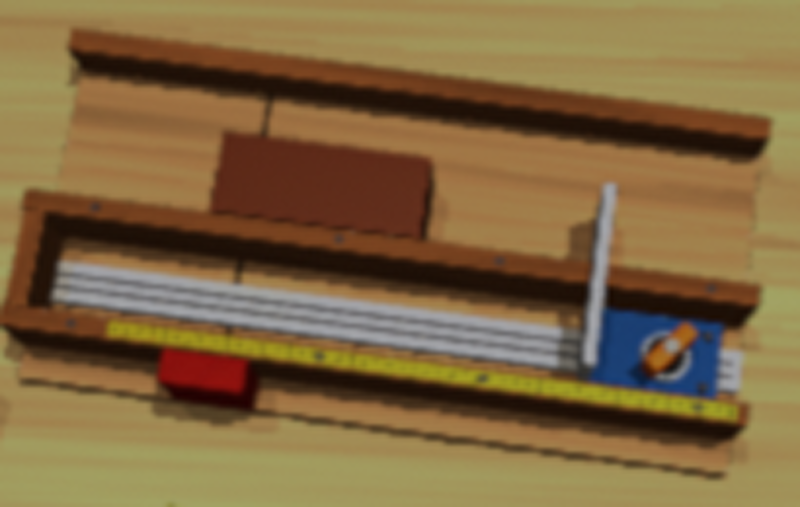

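Crop: red-brown blank is in the sled (its right top edge runs (431,157)-(422,237)), and the plate's left edge in the knob crop runs (188,90)-(148,435). The orange bar runs (272,443)-(350,372), with a white cap at (317,402).

```bash
python3 - <<'E'
from h import *
a=lambda x,y,z:atz("top",(270+(x+.5)/7.5-.5,120+(y+.5)/7.5-.5),z)
b=lambda x,y,z:atz("top",(140+x/3.902,85+y/3.902),z)
def P(n,v): print(n,np.round(v,4))
cap=a(317,402,.082);P("cap",cap)
e1,e2=a(272,443,.082),a(350,372,.082);d=e2-e1
P("bar",[*e1,*e2,np.linalg.norm(d)]);print("bar ang",np.degrees(np.arctan2(d[1],d[0])))
for n,(p,q,z) in dict(frontedge=((30,190),(760,287),.09),inner=((55,213),(755,308),.09),backouter=((15,322),(740,430),.09),blankfar=((226,132),(431,157),.088),blankend=((431,157),(424,237),.088),base_end=((757,155),(725,475),.018)).items():
    u,v=b(*p,z),b(*q,z);w=u-v;print(n,np.round(u,4),np.round(v,4),"ang",np.degrees(np.arctan2(w[1],w[0])),np.linalg.norm(w))
u,v=a(188,90,.104),a(148,435,.104);P("plate+y",[u,v]);w=u-v;print(np.degrees(np.arctan2(w[1],w[0])),np.linalg.norm(w))
# knob axis triangulate using side spot
for c in("top","side"):
    print(c,[ (round(o["conf"],2),np.round(o["point"],1)) for o in r.spot_point("knob_grip",c)+r.recognise("lock_knob",c)+r.spot_point("stop_face",c)])
P("side proj cap",proj("side",cap))
# orange segmentation
f=r.grab_frame("top");hsv=cv2.cvtColor(f,cv2.COLOR_RGB2HSV)[150:195,295:335]
m=((hsv[...,0]>5)&(hsv[...,0]<18)&(hsv[...,1]>190)&(hsv[...,2]>110)).astype(np.uint8)
n,l,s,cc=cv2.connectedComponentsWithStats(m);k=1+np.argmax(s[1:,4]);print(s[k])
ys,xs=np.where(l==k);print(cv2.minAreaRect(np.c_[xs+295,ys+150].astype(np.float32)))
f=r.grab_frame("side");cv2.imwrite("pics/sidek.png",cv2.resize(f[145:195,225:305,::-1],(800,500),interpolation=cv2.INTER_CUBIC))
E
```

```text
cap [ 0.5113 -0.151   0.082 ]
bar [ 0.493  -0.1327  0.082   0.5247 -0.1646  0.082   0.0449]
bar ang -45.20343347637081
frontedge [0.6158 0.3696 0.09  ] [ 0.5591 -0.2206  0.09  ] ang 84.51237121173654 0.5929876330900735
inner [0.5971 0.3473 0.09  ] [ 0.5416 -0.2166  0.09  ] ang 84.3754822281983 0.5666734582600246
backouter [0.5051 0.3697 0.09  ] [ 0.4424 -0.2049  0.09  ] ang 83.77622640569253 0.5779618732812014
blankfar [0.6731 0.2151 0.088 ] [0.6585 0.0464 0.088 ] ang 85.03250017321947 0.16927484141265478
blankend [0.6585 0.0464 0.088 ] [0.59   0.0488 0.088 ] ang -2.011697818838366 0.06851075545528447
base_end [ 0.7    -0.2331  0.018 ] [ 0.4183 -0.2063  0.018 ] ang -5.434112552291234 0.28294115951802407
plate+y [[ 0.6371 -0.0928  0.104 ]
 [ 0.4889 -0.0798  0.104 ]]
-5.016746343900254 0.14876881644959178
top [(0.43, array([311.6, 177.7])), (0.55, array([310.5, 173.7])), (0.54, array([248.3, 151.7])), (0.93, array([292. , 142.7]))]
side [(0.93, array([242.3, 165.6]))]
side proj cap [276.9232 162.4571]
[11 24  6  6 23]
((308.0, 176.99998474121094), (4.242640495300293, 4.242640495300293), 45.0)
```

View pics/sidek.png

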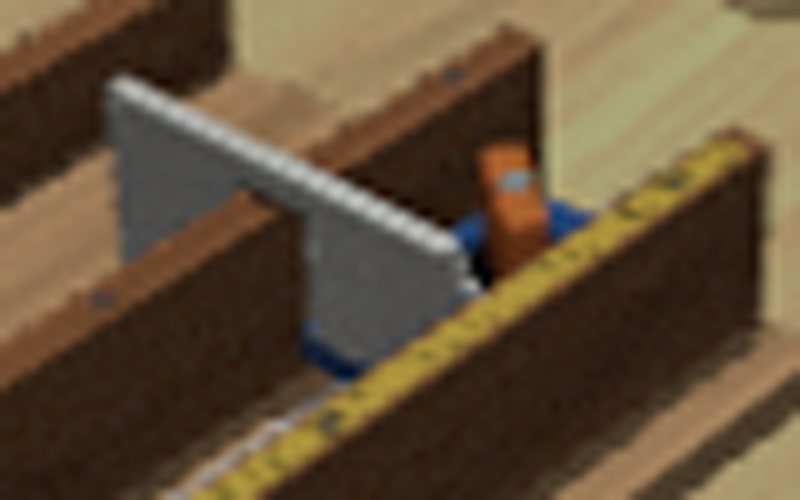

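The side crop shows the cap at (514,180), which matches the triangulated knob axis at about (0.510, -0.151). Sled yaw is about -5.4°, the bar lies at -45°, and the stop needs to travel about 0.138 m. Moving over the knob.

play_rows --pt "0.04 0.07 0 -0.1" --pt "0.04 0.07 0 -0.1" --pt "0.04 0.07 0 -0.1" --pt "0.04 0.07 0 -0.1" --pt "0.04 0.07 0 -0.1" --pt "0.04 0.07 0 -0.1" --pt "0.04 0.07 0 -0.1" --pt "0.04 0.07 0 -0.1" --hand 0.38

```text
time_s: 2.3
ee_pos: [0.4373, -0.2817, 0.2315]
orientation: [[0.746, -0.666, 0.0], [-0.666, -0.746, -0.0], [0.001, -0.0, -1.0]]
ft_force: [0.7, -0.7, -0.4]
gripper_width: 0.0323
finger_force: 0.0
```

play_rows --pt "0.05 0.08 0 -0.037" --pt "0.05 0.08 -0.04 0" --pt "0.044 0.08 -0.08 0" --pt "0 0.022 -0.07 0" --pt "0 0 0 0"

```text
time_s: 2.8
ee_pos: [0.5018, -0.1569, 0.14]
orientation: [[0.715, -0.699, -0.008], [-0.699, -0.715, 0.003], [-0.007, 0.003, -1.0]]
ft_force: [-1.2, 0.0, 0.0]
gripper_width: 0.0322
finger_force: 0.0
```

```bash
python3 - <<'E'
from h import *
print(r.observe()["qpos"],r.observe()["ee_pos"])
a=r.grab_frame("top")[120:200,270:350,::-1];b=r.grab_frame("side")[130:190,235:315,::-1]
cv2.imwrite("pics/over.png",np.hstack([cv2.resize(a,(400,400)),cv2.resize(b,(400,400))]))
E
```

```text
[  13.84206613   20.11420453   -2.1348423   110.48490701    0.88813533
   49.87019929 -123.09620617] [ 0.50175883 -0.15690731  0.13999359]
```

View pics/over.png

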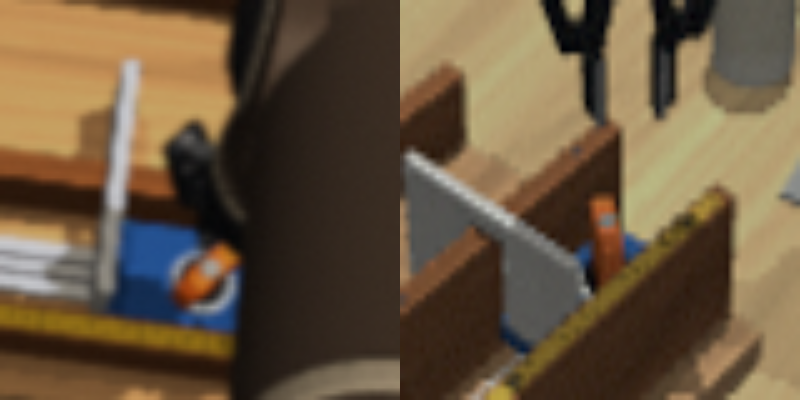

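Fingers straddle the bar from above: tips at (597,120) and (660,112), bar top at (603,203) in the right half. Descending.

play_rows --pt "0.015 0.012 0 0" --pt "0 0 0 0" --pt "0 0 -0.04 0" --pt "0 0 -0.06 0" --pt "0 0 -0.05 0" --pt "0 0 -0.012 0" --pt "0 0 0 0"

```text
time_s: 3.6
ee_pos: [0.5116, -0.1546, 0.063]
orientation: [[0.711, -0.703, -0.0], [-0.703, -0.711, -0.0], [-0.0, 0.0, -1.0]]
ft_force: [0.5, -0.8, 0.3]
gripper_width: 0.033
finger_force: 0.0
```

play_rows --pt "-0.004 0.006 -0.01 0" --pt "0 0 0 0"

```text
time_s: 3.8
ee_pos: [0.5099, -0.1509, 0.0586]
orientation: [[0.712, -0.702, 0.001], [-0.702, -0.712, -0.0], [0.001, -0.001, -1.0]]
ft_force: [-0.2, -0.3, -0.1]
gripper_width: 0.0325
finger_force: 0.0
```

play_rows --pt "0 0 0 0" --pt "0 0 0 0" --pt "0 0 0 0" --pt "0 0 0 0" --pt "0 0 0 0" --hand 0 --grip_force 40

```text
time_s: 4.3
ee_pos: [0.5119, -0.1493, 0.0591]
orientation: [[0.713, -0.701, 0.004], [-0.701, -0.713, 0.001], [0.002, -0.004, -1.0]]
ft_force: [3.0, 6.7, 1.1]
gripper_width: 0.0149
finger_force: 44.4
```

play_rows --pt "0.004 0.004 0 0" --pt "0 0 0 0.05" --pt "0 0 0 0.05" --pt "0 0 0 0.05" --pt "0 0 0 0.05" --pt "0 0 0 0.05" --pt "0 0 0 0.05" --pt "0 0 0 0"

```text
time_s: 5.1
ee_pos: [0.5116, -0.15, 0.0591]
orientation: [[0.947, -0.321, 0.0], [-0.321, -0.947, -0.001], [0.001, 0.001, -1.0]]
ft_force: [-4.1, -0.4, 8.4]
gripper_width: 0.0149
finger_force: 45.4
```

play_rows --pt "-0.002 0 0.002 0.08" --pt "0 0 0 0.08" --pt "0 0 0 0.08" --pt "0 0 0 0.08" --pt "0 0 0 0.08" --pt "0 0 0 0.08" --pt "0 0 0 0.08" --pt "0 0 0 0"

```text
time_s: 5.9
ee_pos: [0.5118, -0.1519, 0.0592]
orientation: [[0.871, 0.491, 0.003], [0.491, -0.871, -0.003], [0.001, 0.004, -1.0]]
ft_force: [4.2, -6.2, -7.2]
gripper_width: 0.0152
finger_force: 43.2
```

```bash
python3 -c "
from h import *
o=r.observe();print(o['qpos'],o['ft_torque'],o['ft_force'],o['ee_pos'])"
```

```text
[ 27.46754749  28.73805154 -20.815879   112.3619438   15.19036946
  41.32341606 -63.03060907] [-1.4670147  -1.02528215  0.13151731] [ 4.15180493 -6.20229096 -7.24873119] [ 0.51175528 -0.15190201  0.0591763 ]
```

play_rows --pt "0 0 0 0.08" --pt "0 0 0 0.08" --pt "0 0 0 0.08" --pt "0 0 0 0.08" --pt "0 0 0 0.08" --pt "0 0 0 0.08" --pt "0 0 0 0.08" --pt "0 0 0 0"

```text
time_s: 6.7
ee_pos: [0.5136, -0.1502, 0.0592]
orientation: [[0.214, 0.977, 0.006], [0.977, -0.214, -0.0], [0.001, 0.006, -1.0]]
ft_force: [10.1, -3.0, -13.5]
gripper_width: 0.0151
finger_force: 42.5
```

```bash
python3 -c "
from h import *
o=r.observe();print(o['qpos'],o['ft_torque'],o['ft_force'],o['ee_pos'])"
```

```text
[ 36.3901375   31.12054296 -32.8189349  111.70652172  23.93869311
  43.59126532 -22.60990921] [-0.52411481 -2.34717792  0.10419359] [ 10.06162284  -2.98515579 -13.45860363] [ 0.51360694 -0.15023259  0.05920045]
```

play_rows --pt "0.005 0 -0.001 0.06" --pt "0 0 -0.001 0.08" --pt "0 0 0 0.08" --pt "0 0 0 0.08" --pt "0 0 0 0.02" --pt "0 0 0 0"

```text
time_s: 7.3
ee_pos: [0.5149, -0.15, 0.059]
orientation: [[-0.256, 0.967, 0.004], [0.967, 0.256, -0.001], [-0.002, 0.003, -1.0]]
ft_force: [3.9, -2.1, 5.8]
gripper_width: 0.0151
finger_force: 45.0
```

```bash
python3 -c "
from h import *
o=r.observe();print(o['qpos'],o['ft_torque'],o['ft_force'],o['ee_pos'])"
```

```text
[ 40.9730466   33.11438754 -39.38029245 111.14600665  29.02476458
  45.70213166   0.18174546] [-0.26198922 -0.78772658 -0.00150631] [ 3.920698   -2.06249144  5.79296993] [ 0.51493564 -0.14997161  0.05901507]
```

play_rows --pt "0.0014 0.015 0.001 0" --pt "0.0023 0.024 0 0" --pt "0.0023 0.024 0 0" --pt "0.0023 0.024 0 0" --pt "0.0023 0.024 0 0" --pt "0.0023 0.024 0 0" --pt "0.0014 0.015 0 0" --pt "0 0 0 0"

```text
time_s: 8.1
ee_pos: [0.5222, -0.0729, 0.0591]
orientation: [[-0.256, 0.967, 0.004], [0.967, 0.256, 0.001], [-0.0, 0.004, -1.0]]
ft_force: [5.7, 0.7, -1.2]
gripper_width: 0.0153
finger_force: 44.2
```

```bash
python3 - <<'E'
from h import *
o=r.observe();print(o['qpos'],o['ft_torque'],o['ft_force'],o['ee_pos'])
f=r.grab_frame("top");g=r.grab_frame("side")
cv2.imwrite("pics/slide.png",np.hstack([cv2.resize(f[100:180,190:330,::-1],(400,300)),cv2.resize(g[130:235,150:290,::-1],(400,300))]))
E
```

```text
[ 33.17606605  32.50157981 -39.76505745 112.36341736  28.96816681
  45.12376521  -8.28697171] [ 0.30711902 -1.2704929  -0.11291843] [ 5.74766128  0.70122439 -1.19210483] [ 0.52222935 -0.07287444  0.05905932]
```

View pics/slide.png

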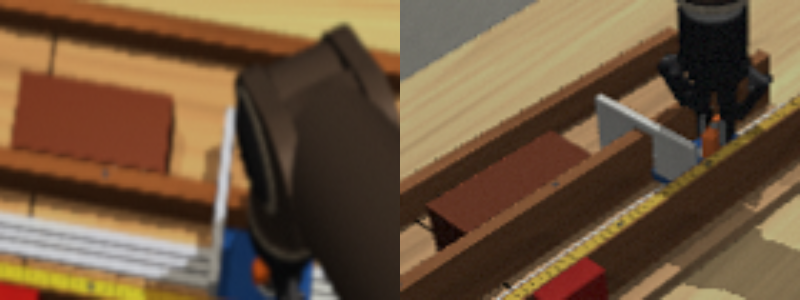

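It slid freely: the plate's edge is at (228,110) and the blank's end at (172,97) in the left half. Next, closer in two stages.

play_rows --pt "0.002 0.012 0 0" --pt "0.0019 0.02 0 0" --pt "0.0019 0.02 0 0" --pt "0.0019 0.02 0 0" --pt "0.0011 0.012 0 0" --pt "0.0006 0.006 0 0" --pt "0 0 0 0" --pt "0 0 0 0"

```text
time_s: 9.0
ee_pos: [0.5265, -0.0279, 0.059]
orientation: [[-0.257, 0.966, 0.003], [0.966, 0.257, 0.001], [0.0, 0.003, -1.0]]
ft_force: [6.1, 0.9, 1.8]
gripper_width: 0.0154
finger_force: 44.4
```

```bash
python3 - <<'E'
from h import *
o=r.observe();print(o['ft_torque'],o['ft_force'],o['ee_pos'])
f=np.mean([r.grab_frame("top").astype(float) for _ in range(3)],0).astype(np.uint8)
cv2.imwrite("pics/near.png",cv2.resize(f[110:170,210:290,::-1],(800,600),interpolation=cv2.INTER_CUBIC))
E
```

```text
[ 0.27015449 -1.28451127 -0.05309473] [6.10430338 0.85103084 1.83981167] [ 0.52653451 -0.02786007  0.05903294]
```

View pics/near.png

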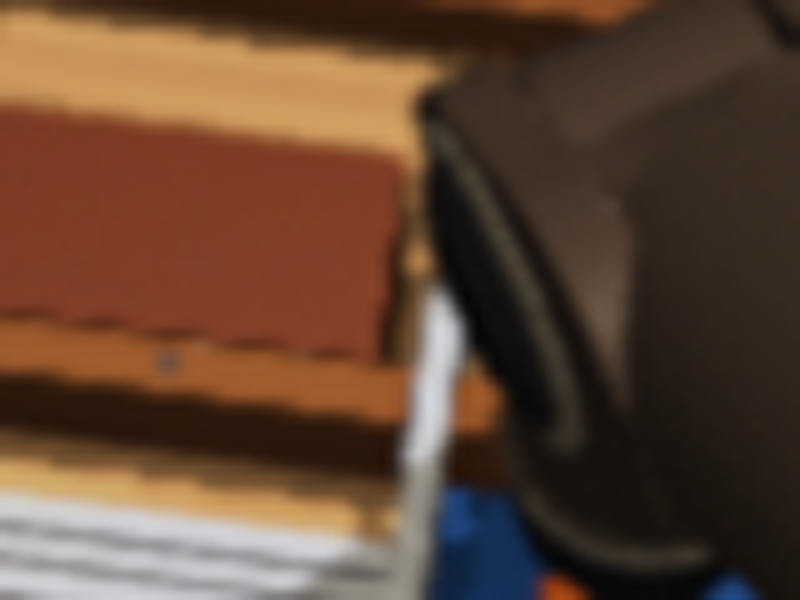

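The plate's left edge runs (428,290)-(402,460); the blank's end edge runs (403,158)-(380,360).

```bash
python3 - <<'E'
from h import *
a=lambda x,y,z:atz("top",(210+(x+.5)/10-.5,110+(y+.5)/10-.5),z)
y=np.array([.094,.9956])
for p in((428,290,.104),(402,460,.104),(403,158,.088),(380,360,.088)): v=a(*p);print(np.round(v,4),round(v[:2]@y,4))
E
```

```text
[0.6086 0.0379 0.104 ] 0.0949
[0.5533 0.0433 0.104 ] 0.0951
[0.658  0.0483 0.088 ] 0.11
[0.5905 0.0524 0.088 ] 0.1076
```

play_rows --pt "0.0003 0.004 0 0" --pt "0.0004 0.004 0 0" --pt "0.0004 0.004 0 0" --pt "0.0002 0.002 0 0" --pt "0.0002 0.002 0 0" --pt "0 0 0 0"

```text
time_s: 9.75
ee_pos: [0.5272, -0.0207, 0.059]
orientation: [[-0.256, 0.967, 0.003], [0.967, 0.256, -0.0], [-0.001, 0.003, -1.0]]
ft_force: [5.6, -1.9, 1.9]
gripper_width: 0.0151
finger_force: 44.6
```

play_rows --pt "0.0001 0.001 0 0" --pt "0.0001 0.001 0 0" --pt "0 0 0 0" --pt "0 0 0 0"

```text
time_s: 10.15
ee_pos: [0.5273, -0.0199, 0.0591]
orientation: [[-0.256, 0.967, 0.003], [0.967, 0.256, -0.0], [-0.001, 0.003, -1.0]]
ft_force: [4.9, -2.1, 3.2]
gripper_width: 0.015
finger_force: 44.6
```

play_rows --pt "0.0001 0.001 0 0" --pt "0.0001 0.001 0 0" --pt "0.0001 0.001 0 0" --pt "0 0 0 0"

```text
time_s: 10.55
ee_pos: [0.5274, -0.0184, 0.059]
orientation: [[-0.256, 0.967, 0.003], [0.967, 0.256, -0.0], [-0.001, 0.003, -1.0]]
ft_force: [5.6, -0.3, 2.7]
gripper_width: 0.015
finger_force: 44.6
```

play_rows --pt "0.0001 0.001 0 0" --pt "0.0001 0.001 0 0" --pt "0 0 0 0"

```text
time_s: 10.85
ee_pos: [0.5275, -0.0174, 0.059]
orientation: [[-0.256, 0.967, 0.003], [0.967, 0.256, -0.0], [-0.001, 0.003, -1.0]]
ft_force: [5.5, -1.6, 2.1]
gripper_width: 0.015
finger_force: 44.6
```

play_rows --pt "0.0001 0.001 0 0" --pt "0.0001 0.001 0 0" --pt "0 0 0 0"

```text
time_s: 11.15
ee_pos: [0.5276, -0.0164, 0.0591]
orientation: [[-0.256, 0.967, 0.003], [0.967, 0.256, -0.0], [-0.001, 0.003, -1.0]]
ft_force: [5.1, -2.0, 1.6]
gripper_width: 0.0151
finger_force: 44.6
```

play_rows --pt "0.0001 0.001 0 0" --pt "0.0001 0.001 0 0" --pt "0 0 0 0"

```text
time_s: 11.45
ee_pos: [0.5277, -0.0154, 0.059]
orientation: [[-0.256, 0.967, 0.003], [0.967, 0.256, -0.0], [-0.001, 0.003, -1.0]]
ft_force: [6.0, -2.2, 2.9]
gripper_width: 0.0151
finger_force: 44.6
```

```bash
python3 - <<'E'
from h import *
f=[r.grab_frame("top") for _ in range(3)];o=r.observe();print(o['ft_force'],o['ft_torque'])
y=np.array([.094,.9956])
f=np.mean([g.astype(float) for g in f],0).astype(np.uint8)
cv2.imwrite("pics/near2.png",cv2.resize(f[115:160,230:290,::-1],(800,600),interpolation=cv2.INTER_CUBIC))
E
```

```text
[ 5.34626782 -1.65117366  1.73994806] [-0.2779507  -1.32568905 -0.0382052 ]
```

View pics/near2.png

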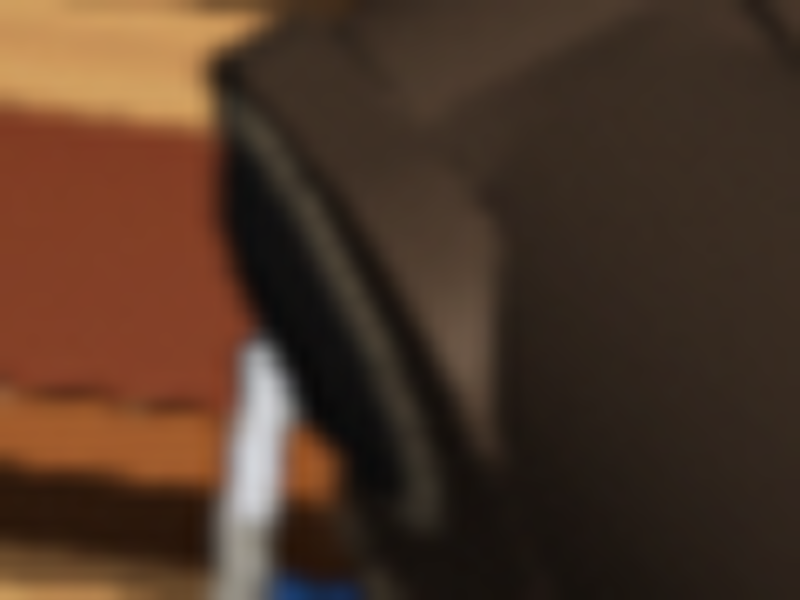

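The gap has nearly closed (plate edge (235,390) meets the blank's edge (228,400)), and the force is still only drag. Continuing in half-millimetre steps.

play_rows --pt "0.0001 0.001 0 0" --pt "0 0 0 0" --pt "0 0 0 0"

```text
time_s: 11.9
ee_pos: [0.5278, -0.0149, 0.059]
orientation: [[-0.256, 0.967, 0.003], [0.967, 0.256, -0.0], [-0.001, 0.003, -1.0]]
ft_force: [5.2, -1.4, 2.2]
gripper_width: 0.0151
finger_force: 44.6
```

play_rows --pt "0.0001 0.001 0 0" --pt "0 0 0 0" --pt "0 0 0 0"

```text
time_s: 12.2
ee_pos: [0.5278, -0.0144, 0.0591]
orientation: [[-0.256, 0.967, 0.003], [0.967, 0.256, -0.0], [-0.001, 0.003, -1.0]]
ft_force: [5.4, -1.8, 2.5]
gripper_width: 0.0151
finger_force: 44.6
```

```bash
cat > trk.py <<'E'
from h import *
# sub-pixel columns of the blank's far end, rows 122..134 native
f=np.mean([r.grab_frame("top").astype(float) for _ in range(4)],0).astype(np.uint8)[85:215,140:345,::-1]
n=cv2.resize(f,(800,507),interpolation=cv2.INTER_CUBIC);o=cv2.imread("pics/crop_sled.png")
w=lambda im:cv2.cvtColor(im[120:225,150:330],cv2.COLOR_BGR2GRAY).astype(np.float32)
def prof(im):
    out=[]
    for y in range(145,206,6):
        c=im[y-2:y+3,180:260,1].mean(0).astype(float);g=-np.gradient(c);g[g<g.max()*.3]=0;out.append((g*np.arange(80)).sum()/g.sum()+180)
    return np.array(out)
a,b=prof(o),prof(n);print("shift px(native)",np.round(np.median(b-a)/3.9,2),np.round((b-a)/3.9,1), "~3.0mm/px")
s=r.observe();print(np.round(s["ft_force"],1),np.round(s["ee_pos"],4))
E
python3 trk.py
```

```text
shift px(native) 0.03 [ 0.  -0.  -0.   0.   0.   0.1  0.   0.1  0.1  0.1  0.1] ~3.0mm/px
[ 5.6 -1.7  2.5] [ 0.5278 -0.0144  0.059 ]
```

play_rows --pt "0.0001 0.001 0 0" --pt "0 0 0 0" --pt "0 0 0 0"

```text
time_s: 12.7
ee_pos: [0.5279, -0.0139, 0.059]
orientation: [[-0.256, 0.967, 0.003], [0.967, 0.256, -0.0], [-0.001, 0.003, -1.0]]
ft_force: [5.9, -1.4, 1.4]
gripper_width: 0.0153
finger_force: 44.6
```

play_rows --pt "0.0001 0.001 0 0" --pt "0 0 0 0" --pt "0 0 0 0"

```text
time_s: 13.0
ee_pos: [0.5279, -0.0134, 0.059]
orientation: [[-0.256, 0.967, 0.003], [0.967, 0.256, -0.0], [-0.001, 0.003, -1.0]]
ft_force: [6.7, -1.1, 2.4]
gripper_width: 0.0151
finger_force: 44.6
```

play_rows --pt "0.0001 0.001 0 0" --pt "0 0 0 0" --pt "0 0 0 0"

```text
time_s: 13.3
ee_pos: [0.5279, -0.0129, 0.059]
orientation: [[-0.256, 0.967, 0.003], [0.967, 0.256, -0.0], [-0.001, 0.003, -1.0]]
ft_force: [5.6, -1.2, 2.5]
gripper_width: 0.0149
finger_force: 44.6
```

play_rows --pt "0.0001 0.001 0 0" --pt "0 0 0 0" --pt "0 0 0 0"

```text
time_s: 13.6
ee_pos: [0.528, -0.0129, 0.059]
orientation: [[-0.256, 0.967, 0.003], [0.967, 0.256, -0.001], [-0.001, 0.002, -1.0]]
ft_force: [4.9, -3.8, 3.1]
gripper_width: 0.0153
finger_force: 44.7
```

```bash
python3 trk.py
```

```text
shift px(native) 0.02 [ 0.   0.  -0.   0.   0.   0.1  0.   0.1  0.1  0.1  0.1] ~3.0mm/px
[ 4.6 -2.6  3.2] [ 0.5279 -0.0129  0.059 ]
```

Contact: the last 0.5 mm command moved nothing, force rose to about 3 N, and the blank is unmoved. To avoid creep while turning, I'll regrip nearer the knob axis, since the earlier readings put the axis about 2 mm to -y and +1 mm in x.

play_rows --pt "0 0 0 0" --pt "0 0 0 0" --pt "0.002 -0.004 0 0" --pt "0 0 0 0" --hand 0.3

```text
time_s: 14.2
ee_pos: [0.5271, -0.0148, 0.058]
orientation: [[-0.257, 0.966, -0.001], [0.966, 0.257, -0.0], [0.0, -0.001, -1.0]]
ft_force: [0.8, 0.5, -0.0]
gripper_width: 0.0256
finger_force: 0.0
```

play_rows --pt "0 0 0 0" --pt "0 0 0 0" --pt "0 0 0 0" --pt "0 0 0 0" --hand 0

```text
time_s: 14.6
ee_pos: [0.5281, -0.0146, 0.0584]
orientation: [[-0.258, 0.966, 0.001], [0.966, 0.258, 0.0], [0.0, 0.001, -1.0]]
ft_force: [5.4, -0.3, -2.6]
gripper_width: 0.0153
finger_force: 42.6
```

```bash
python3 trk.py
```

```text
shift px(native) 0.03 [ 0.  -0.   0.   0.1  0.   0.1  0.  -0.   0.1  0.1  0.1] ~3.0mm/px
[ 5.3  0.4 -4. ] [ 0.5281 -0.0146  0.0584]
```

play_rows --pt "0.002 0 0 0" --pt "0 0 0 -0.04" --pt "0 0 0 -0.04" --pt "0 0 0 -0.04" --pt "0 0 0 0"

```text
time_s: 15.3
ee_pos: [0.5275, -0.0147, 0.0583]
orientation: [[-0.08, 0.997, -0.002], [0.997, 0.08, -0.001], [-0.001, -0.002, -1.0]]
ft_force: [-1.5, 0.5, 3.1]
gripper_width: 0.0153
finger_force: 43.5
```

```bash
python3 trk.py; python3 -c "
from h import *
print(r.observe()['ft_torque'])"
```

```text
shift px(native) 0.02 [ 0.  -0.  -0.   0.1  0.   0.   0.  -0.   0.1  0.1  0.1] ~3.0mm/px
[-3.5  0.5  6.3] [ 0.5276 -0.0147  0.0583]
[-0.02183471  0.89470576 -0.07111258]
```

play_rows --pt "0 0 0 -0.04" --pt "0 0 0 -0.04" --pt "0 0 0 -0.04" --pt "0 0 0 -0.04" --pt "0 0 0 0"

```text
time_s: 16.0
ee_pos: [0.5266, -0.0146, 0.0583]
orientation: [[0.159, 0.987, -0.004], [0.987, -0.159, -0.001], [-0.001, -0.003, -1.0]]
ft_force: [-7.3, -0.1, 9.1]
gripper_width: 0.0151
finger_force: 44.3
```

```bash
python3 trk.py; python3 -c "
from h import *
print(r.observe()['ft_torque'])"
```

```text
shift px(native) 0.06 [ 0.   0.  -0.   0.1  0.   0.1  0.   0.1  0.1  0.1  0.1] ~3.0mm/px
[-7.   0.1  9.3] [ 0.5266 -0.0146  0.0583]
[ 0.16476757  1.56855393 -0.04914256]
```

play_rows --pt "-0.003 0 0.001 -0.04" --pt "0 0 0 -0.05" --pt "0 0 0 -0.05" --pt "0 0 0 -0.05" --pt "0 0 0 -0.05" --pt "0 0 0 0"

```text
time_s: 16.8
ee_pos: [0.5253, -0.0141, 0.0583]
orientation: [[0.496, 0.868, -0.003], [0.868, -0.496, -0.0], [-0.002, -0.003, -1.0]]
ft_force: [-5.2, 1.0, 2.7]
gripper_width: 0.0154
finger_force: 43.4
```

```bash
python3 trk.py; python3 -c "
from h import *
print(r.observe()['ft_torque'])"
```

```text
shift px(native) 0.06 [ 0.   0.  -0.   0.1  0.   0.1  0.   0.1  0.1  0.1  0.1] ~3.0mm/px
[-4.9  1.1  4.6] [ 0.5253 -0.0142  0.0584]
[ 0.5186742   1.293745   -0.04063236]
```

play_rows --pt "-0.001 0 0 -0.07" --pt "0 0 0 -0.08" --pt "0 0 0 -0.08" --pt "0 0 0 -0.08" --pt "0 0 0 -0.08" --pt "0 0 0 -0.08" --pt "0 0 0 -0.08" --pt "0 0 0 0"

```text
time_s: 17.8
ee_pos: [0.5235, -0.0117, 0.0584]
orientation: [[0.974, 0.226, -0.006], [0.226, -0.974, 0.002], [-0.005, -0.003, -1.0]]
ft_force: [-10.2, 8.1, 7.3]
gripper_width: 0.0155
finger_force: 44.1
```

```bash
python3 trk.py; python3 -c "
from h import *
print(r.observe()['ft_torque'],r.observe()['qpos'])"
```

```text
shift px(native) 0.03 [ 0.   0.  -0.   0.   0.   0.1 -0.   0.1  0.1  0.1  0.1] ~3.0mm/px
[-10.1   7.9   7.5] [ 0.5236 -0.0118  0.0584]
[ 2.00371565  2.15401479 -0.07423584] [  9.80619824  27.8265173  -17.47167165 113.51803877  12.16419817
  40.70906553 -91.78524916]
```

play_rows --pt "-0.003 0.003 0 -0.07" --pt "0 0 0 -0.09" --pt "0 0 0 -0.09" --pt "0 0 0 -0.09" --pt "0 0 0 -0.09" --pt "0 0 0 -0.09" --pt "0 0 0 -0.09" --pt "0 0 0 -0.07"

```text
time_s: 18.8
ee_pos: [0.5246, -0.0082, 0.0585]
orientation: [[0.703, -0.711, -0.001], [-0.711, -0.703, 0.004], [-0.004, -0.002, -1.0]]
ft_force: [-1.4, 13.9, 0.0]
gripper_width: 0.0151
finger_force: 43.0
```

play_rows --pt "0 0 0 0"

```text
time_s: 18.9
ee_pos: [0.5246, -0.0082, 0.0585]
orientation: [[0.704, -0.71, -0.001], [-0.71, -0.704, 0.004], [-0.004, -0.002, -1.0]]
ft_force: [-2.0, 12.3, 0.7]
gripper_width: 0.0153
finger_force: 43.0
```

```bash
python3 trk.py; python3 -c "
from h import *
print(r.observe()['ft_torque'],r.observe()['qpos'])"
```

```text
shift px(native) 0.01 [ 0.  -0.  -0.   0.   0.   0.   0.   0.   0.1  0.1  0. ] ~3.0mm/px
[-2.5 13.7 -0.5] [ 0.5246 -0.0082  0.0585]
[ 3.04220644  0.36542746 -0.01873368] [  -1.99685502   26.63954902   -2.81613523  114.38699404    1.58997994
   39.05468903 -140.80266742]
```

Yaw is back to the starting lock angle (about -135°). Releasing and retreating straight up.

play_rows --pt "0 0 0 0" --pt "0 0 0 0" --pt "0 0 0 0" --pt "0 0 0.03 0" --pt "0 0 0.08 0" --pt "0 0 0.1 0" --pt "0 0 0.1 0" --pt "0 0 0.1 0" --hand 0.38

```text
time_s: 19.9
ee_pos: [0.5247, -0.0139, 0.266]
orientation: [[0.701, -0.713, 0.0], [-0.713, -0.701, -0.0], [0.0, 0.0, -1.0]]
ft_force: [1.7, 0.1, -0.1]
gripper_width: 0.0326
finger_force: 0.0
```

play_rows --pt "-0.05 -0.08 0 0" --pt "-0.05 -0.09 0 0" --pt "-0.05 -0.09 0 0" --pt "-0.05 -0.09 0 0" --pt "-0.05 -0.09 0 0" --pt "-0.03 -0.09 0 0" --pt "-0.03 -0.08 0 0" --pt "0 0 0 0"

```text
time_s: 20.7
ee_pos: [0.3693, -0.319, 0.2641]
orientation: [[0.695, -0.719, -0.001], [-0.719, -0.695, -0.003], [0.002, 0.003, -1.0]]
ft_force: [-0.1, 0.9, 0.7]
gripper_width: 0.0327
finger_force: 0.0
```

```bash
python3 - <<'E'
from trk import *
f=np.mean([r.grab_frame("top").astype(float) for _ in range(5)],0).astype(np.uint8)
cv2.imwrite("pics/end.png",np.vstack([cv2.resize(f[105:180,180:280,::-1],(800,600),interpolation=cv2.INTER_CUBIC)]))
E
```

```text
shift px(native) 0.01 [ 0.  -0.  -0.  -0.   0.   0.   0.   0.   0.1  0.1  0.1] ~3.0mm/px
[ 0.2  0.  -0.3] [ 0.3733 -0.3121  0.2637]
```

View pics/end.png

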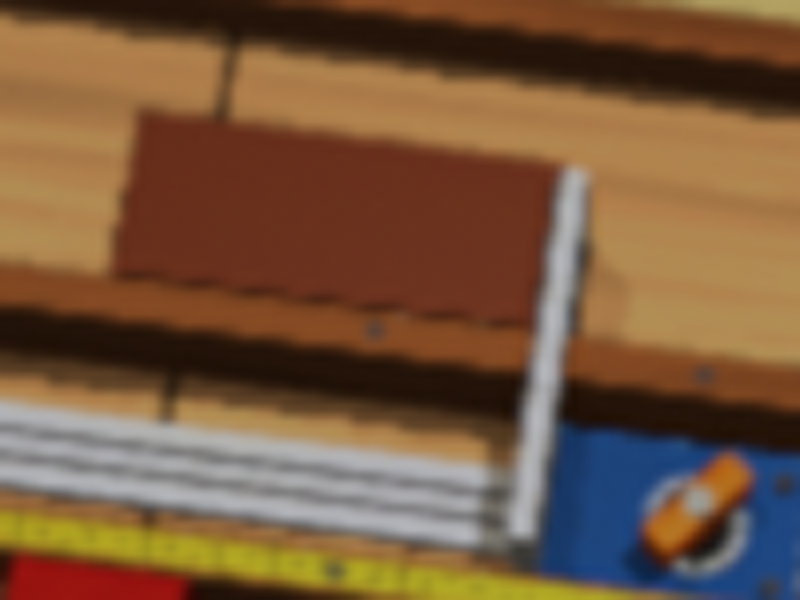

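The blank hasn't moved and the plate stands at its end ((562,165)-(530,320)). I'll check the stop's position sub-pixel against the earlier crops, whose travel is known.

```bash
python3 - <<'E'
from h import *
res={}
for n,s,ox,oy in(("near",10,210,110),("near2",13.3333,230,115),("end",8,180,105)):
    im=cv2.imread(f"pics/{n}.png").astype(float)
    xs=(np.arange(im.shape[1])+.5)/s-.5+ox; ys=(np.arange(im.shape[0])+.5)/s-.5+oy
    L=[];E=[]
    for y in np.arange(144,154.5,.5):
        i=np.argmin(abs(ys-y)); b=im[i,:,0]  # blue: white plate vs wood
        m=(xs>244)&(xs<256); g=b[m];x=xs[m]
        k=np.argmax(g[(x>245)&(x<254.5)]);w=np.clip(g-110,0,None); 
        j=np.where(x>245)[0][0]+k; lo=hi=j
        while lo>0 and w[lo-1]>0: lo-=1
        while hi<len(w)-1 and w[hi+1]>0: hi+=1
        sl=slice(lo,hi+1);L.append((w[sl]*x[sl]).sum()/w[sl].sum());E.append(x[lo])
    res[n]=(np.array(L),np.array(E));print(n,np.round(L[::3],2),np.round(E[::3],2))
for q in(0,1):
    a,b,c=(res[k][q] for k in("near","near2","end"))
    mm=12.5/np.median(a-b);print("mm/px",mm,"advance after near2 mm",np.round(mm*np.median(b-c),2), "spread",np.round(mm*(b-c),1))
E
```

```text
near [253.7  253.49 253.03 252.74 252.72 252.63 252.27] [251.65 251.35 251.05 250.75 250.75 250.65 250.25]
near2 [249.37 249.37 248.98 248.74 248.69 248.48 248.2 ] [247.69 247.31 247.01 246.71 246.71 246.49 246.26]
end [248.75 248.67 248.39 248.04 247.79 247.72 247.55] [247.06 246.94 246.69 246.31 246.06 246.06 245.94]
mm/px 3.0659976975224037 advance after near2 mm 2.09 spread [1.9 2.1 2.2 2.2 2.1 1.9 1.8 1.9 2.  2.2 2.3 2.6 2.8 2.7 2.5 2.3 2.2 2.
 2.  2.  1.8]
mm/px 3.0960088043280005 advance after near2 mm 1.24 spread [1.9 1.7 1.5 1.2 0.9 0.9 1.  0.9 1.1 1.2 1.2 1.6 2.  1.8 1.5 1.3 1.1 1.
 1.  1.4 1.8]
```

```bash
python3 -c "
from cell import r
print(r.job_done())"
```

```text
the job is handed in; nothing more can be done
None
```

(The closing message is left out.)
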